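# Pull the knobless drawer open with an S-hook

## Robot

A 7-joint arm with a two-finger parallel gripper is mounted at the origin on the work surface. World frame = base frame: x ahead of the robot, y to its left, z up, the work surface at z = 0. Lengths are in m, angles in rad, forces in N, time in s.
With the tool pointing down it reaches from about 0.425 to 0.925 m from the base axis. Payload 6.8 kg.
Tool frame: the origin (TCP) lies where the fingers leave the gripper's body, on its centre line; the fingertips stand 73 mm ahead of it and the grasp point (between the pads) lies 54 mm ahead of it; z points along the fingers, y is the line along which they close (so a half turn about z gives the same grasp; the last joint's range is limited). The gripper opens to 85 mm and grips with 20 to 120 N. Pads are 22 mm wide; open, the fingers measure 114 mm over their backs; the gripper's body (76 mm by 85 mm) begins 54 mm behind the grasp point. The pads swing forward as they close: fully open they stand 13 mm farther back than shut.
Start: joints at [-1.352, 0.477, 0.022, 1.555, -0.011, 1.109, -0.083], TCP at [0.217, 0.639, 0.304] pointing down, gripper open.
Joint ranges: [-2.96, 2.96], [-0.34, 2.1], [-1.41, 1.46], [0.24, 2.44], [-1.37, 4.51], [0.17, 1.92], [-2.96, 2.96]. Speed limits (rad/s): [2.39, 2.39, 3.14, 3.14, 3.14, 3.14, 3.14].

## Interface

Orientations are given as a rotation vector (axis times angle).
In Python, from bench import r gives the robot as it stands.
- The arm moves only by the tool hand_motion, called as a command line: name --argument value ..., lists and objects as JSON in quotes. Schema: {"type":"object","properties":{"moves":{"type":"array","items":{"type":"object","properties":{"x":{"type":"number"},"y":{"type":"number"},"z":{"type":"number"},"rx":{"type":"number"},"ry":{"type":"number"},"rz":{"type":"number"}},"additionalProperties":false},"minItems":1,"maxItems":5},"aperture":{"type":"number"},"force":{"type":"number"},"only":{"type":"string"},"quiet":{"type":"boolean"},"lines":{"type":"string"}},"required":["moves"],"additionalProperties":false}. moves is a list of rows, 1 to 5 of them, each an object with the fields x, y, z (the shift in m), rx, ry, rz (a rotation vector in rad); a field left out counts as zero; each row is the pose to reach, as a shift and turn from the pose commanded when the call began, along the tool's axes at that moment; what a row does not reach only later rows make up. A row lasts 1/10 s, in which the tool goes at most 0.05 m and 0.15 rad, less where a joint would pass 70% of its speed; a pose out of reach is approached as far as the arm can. aperture is the finger opening in m, set as the call begins (left out keeps the last). The fingers move at their own pace and stop on an object; force is the grip in N (left out, the last holds). Time passes only in rows, so rows that do not move let the fingers close. The tool returns the time, the measured TCP pose, the force, the opening and the grip force at its end. only (a regular expression) keeps the lines of the reply that match it, lines (a string "A,B") keeps lines A to B, and quiet returns only ok. Input that does not fit is refused with a message, and nothing moves.
- r.get_obs(): the state, without advancing time (a new reading comes with each control period).
- r.grab_frame(name): name is "scene" or "top" or "wrist"; returns (picture, depth): 480x640x3 uint8, blue, green, red; 480x640 float32, m along the optical axis (not along the pixel's ray), 0 where there is no reading.
- r.camera_info(name): a dict with "camera_matrix" (3x3 intrinsics, pixels), "R" (3x3) and "t" (3): a world point X has camera coordinates R X + t. Camera axes: x right, y down, z forward; pixel columns grow to the right and rows downward; lengths in m; the calibration is good to about 2 mm. A picture is of the moment at which its call begins: read the wrist's pose just before it. camera_info takes no time and is no camera call; for the wrist camera it gives the pose at the moment of the call.
- r.hand_in(): hands the job in; it is judged then, once.
The state is a dict: "clock": time; "joints": joint angles; "qvel": joint speeds; "tau": joint torques, N m; "tcp_pos": TCP position; "orientation": TCP orientation; "contact_force": force on the tool from outside, world axes, zero at the start; "moment": the same for the moment, N m; "grip_width": finger opening in m; "gripper_force": force on a finger pad.
Only numpy, scipy, OpenCV 4.12 (cv2) and the standard library are available. Lean on these libraries where they do the work, as an engineer would, in place of code of your own. Each camera call takes 0.05 s, during which the arm holds its last target. There are 200 camera calls.

## Task

The beech drawer has no knob, only a flat steel pull plate with a hole. Take the S-hook from the little rail by its black grip, hook its upper tip down through the hole in the plate and with it draw the drawer out until it stands about 10 cm open; touch the drawer and its unit with nothing but the hook. Leave the S-hook hanging in the plate and the other things on the desk where they are.

Things in the scene. Friction and masses are not known exactly. Their poses are not given: they have to be found in the camera images.
- unit: Beech drawer unit fixed to the desk, 220 mm wide, 200 mm deep, 185 mm tall (a 12 mm thick notebook lies on top, its nearest edge 75 mm behind the front face). Origin: underside, middle of its front face; +x goes back into the unit, so its front faces -x; z up.
- drawer (a joint): How far the unit's only drawer is pulled out along the unit's -x, in m: 0 shut, 0.14 at its stop; it slides stiffly (about 1.5 N friction, no spring) and stays where left. It may start up to 20 mm open.
- pull_hole (a point): Centre of the 24 mm round through hole in the drawer's pull plate, on the plate's upper face, 165 mm above the desk; moves with the drawer; axes as the unit's. The plate is a flat level steel tongue 4 mm thick, 70 mm wide, jutting 49 mm out (-x) from the drawer front. Hole centre: 27 mm from the drawer front, 22 mm from the plate's front edge (10 mm rim in front of the hole).
- hook: Loose S-hook of 8 mm round steel bar, 154 mm tall without grip, about 120 g, hanging upright on the stand's bar. Origin: bottom of the lower bend; z up. The S lies in its x-z plane, bends of 17 mm centreline radius. From the crown (x 0, underside z 146) the bar runs down at x -17 mm to z 94, slants to x +17 at z 60, then round the lower bend to the lower tip at x -17, z 38.
- hook_grip (a point): Centre of the black plastic grip on the hook's crown, the place to hold it: a block 28 mm along the hook's x, 9 mm thick along its y, standing 22 mm above the crown (z 154 to 176 mm in the hook's frame); this point is at z 165. Axes as the hook's.
- hook_crown (a point): Top of the steel crown, below the grip, at x 0, z 154 mm in the hook's frame. What the hook hangs on sits under the crown (underside z 146 mm), between the upper tip and the straight leg at x -17 mm.
- hook_tip (a point): Lower end of the upper tip, at x +17 mm, z 112 mm in the hook's frame (on the bar's centre line). Below it the mouth opens to +x: a bar or plate goes in or out level, on the +x side, at about z 95 to 110 mm (above the slant, below this tip), then lies under the crown when the hook is lowered.
- stand: Small steel rail stand fixed to the desk: a level bar of 10 mm diameter along its y, 160 mm long, axis 180 mm above the desk, on two end posts. Origin: on the desk under the bar's middle. The hook hangs on the bar with its tip on the stand's +x side, and up to 35 mm from the middle.
- bar_mid (a point): Middle of the stand's bar, on its axis, 180 mm above the desk.
- tumbler: Glass tumbler, 72 mm across, 100 mm tall, upright. Origin: centre of its underside.
- bowl: White ceramic bowl, 140 mm across, 60 mm tall. Origin: centre of its underside.
- stapler: Red plastic stapler, 140 x 36 x 47 mm, long along its x. Origin: centre of its underside.
- mug: Blue ceramic mug, 80 mm across, 95 mm tall. Origin: centre of its underside.
- tape: Grey disc-shaped reel, 70 mm across, 30 mm tall. Origin: centre of its underside.

How it is judged:
On the way, in this order (a step that is already met when the one before it is completed fails the run):
1. the S-hook's upper tip is through the hole of the pull plate while the drawer is still as good as shut (less than 35 mm open) (z of hook_tip in the frame of pull_hole below -0.008 m and horizontal distance between hook_tip and pull_hole below 0.017 m and z of hook_crown in the frame of pull_hole above 0.003 m and value of joint drawer below 0.035 m), for 0.1 s.
2. the drawer is drawn more than 75 mm open with the tip through the hole (z of hook_tip in the frame of pull_hole below -0.008 m and horizontal distance between hook_tip and pull_hole below 0.017 m and z of hook_crown in the frame of pull_hole above 0.003 m and value of joint drawer above 0.075 m), for 0.1 s.
At the end, for the whole second after the job is handed in: The drawer stands 75 to 128 mm open; the released S-hook hangs at rest in the pull plate, within about 23 degrees of upright, its upper tip through the hole (tip end at least 8 mm below the plate's upper face, within 17 mm of the hole's centre seen from above, crown above the plate) (all of step 2 and value of joint drawer below 0.128 m and angle between hook's own z axis and vertical below 0.4 rad and linear speed of hook below 0.08 m/s); the robot touches nothing.
It fails at once if the arm or gripper itself presses on the drawer or its unit with more than 3 N (contact force between any of the fingers, the arm and unit above 3 N).
It fails at once if one of the other things on the desk (tumbler, bowl, stapler, mug, reel) is moved by more than 30 mm (distance of any of tumbler, bowl, stapler, mug, tape from where it was at the start of the episode above 0.03 m).
It also fails if it takes over 48 s, if anything falls off the work surface, if the arm or the gripper's body presses on something with over 40 N, if the wrist force passes 120 N, or if a joint passes its speed limit or range.

## Working session

There is one attempt and no reset: what is moved stays moved. The work goes in short steps, Python scripts to look and compute and a tool call to move; the robot and the scene stay as the last step left them, time stands still between calls to the robot, and variables do not carry over. Pictures are saved under pics/ and viewed, at most 10 in all, crops included, and the job is handed in when it is done.

```bash
mkdir -p pics; ls
```

Run:
```python
from bench import r
import cv2,numpy as np
for n in ["scene","top"]:
    p,d=r.grab_frame(n); cv2.imwrite(f"pics/{n}0.png",p); np.save(f"pics/{n}0.npy",d)
    c=r.camera_info(n); print(n,np.round(c["camera_matrix"],1).tolist(),np.round(c["R"],3).tolist(),np.round(c["t"],3).tolist())
o=r.get_obs(); print(o)
```

```text
bench.py
pics
scene [[455.9, 0.0, 315.8], [0.0, 455.9, 237.4], [0.0, 0.0, 1.0]] [[-0.208, 0.978, -0.019], [0.599, 0.112, -0.793], [-0.773, -0.176, -0.609]] [0.121, -0.177, 1.496]
top [[617.7, 0.0, 320.8], [0.0, 617.7, 234.1], [0.0, 0.0, 1.0]] [[-0.026, -1.0, -0.007], [-0.997, 0.026, -0.072], [0.072, 0.005, -0.997]] [0.003, 0.475, 1.69]
{'clock': 0.1, 'joints': array([-1.35215635,  0.4777584 ,  0.02235282,  1.55637766, -0.0114958 ,
        1.10928533, -0.0831071 ]), 'qvel': array([ 0.00026208, -0.00014485,  0.00050234, -0.00128308,  0.00167427,
        0.00167586,  0.00104861]), 'tau': array([ 4.13630769e-03, -5.97760069e+01,  1.61346540e+00, -2.81956011e+01,
        1.28012651e-02,  5.12723243e-03,  4.50764418e-06]), 'tcp_pos': array([0.21652008, 0.63888462, 0.30298497]), 'orientation': array([-5.10929848e-01, -3.09962013e+00,  2.66124549e-03]), 'contact_force': array([-0.02210475,  0.39689419, -0.65529978]), 'moment': array([-0.00739539, -0.01479661,  0.02489975]), 'gripper_force': 0.0, 'grip_width': 0.08567331254118747}
```

View pics/top0.png

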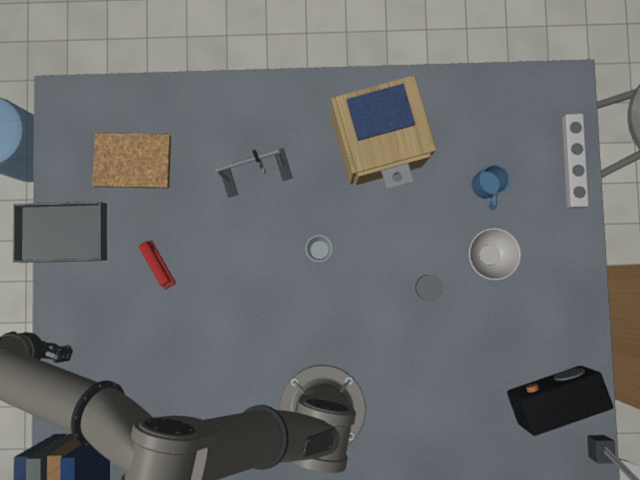

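View pics/scene0.png

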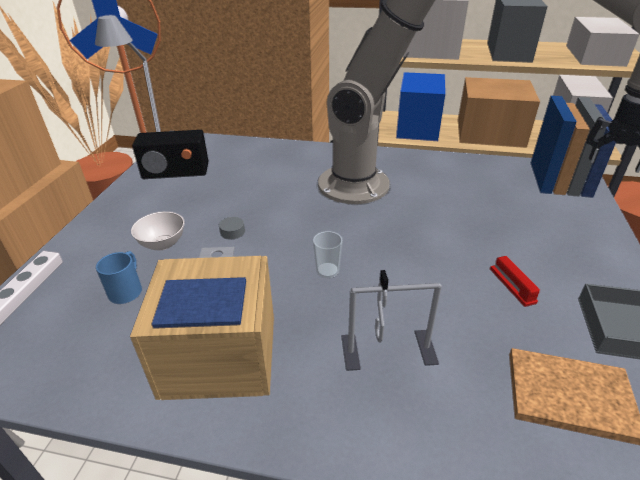

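Run:
```python
import cv2,numpy as np
t=cv2.imread("pics/top0.png"); s=cv2.imread("pics/scene0.png")
a=cv2.resize(t[135:205,205:305],None,fx=4,fy=4,interpolation=cv2.INTER_CUBIC)
b=cv2.resize(t[135:205,340:440],None,fx=4,fy=4,interpolation=cv2.INTER_CUBIC)
c=cv2.resize(s[262:347,340:450],None,fx=3.6,fy=3.6,interpolation=cv2.INTER_CUBIC)
d=cv2.resize(s[230:300,180:280],None,fx=4,fy=4,interpolation=cv2.INTER_CUBIC)
C=np.zeros((306,400,3),np.uint8); C[:c.shape[0],:396]=c[:306]
D=np.zeros((306,400,3),np.uint8); D[:280]=d
cv2.imwrite("pics/crop0.png",np.vstack([np.hstack([a,b]),np.hstack([C,D])]))
```

```text
(no output)
```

View pics/crop0.png

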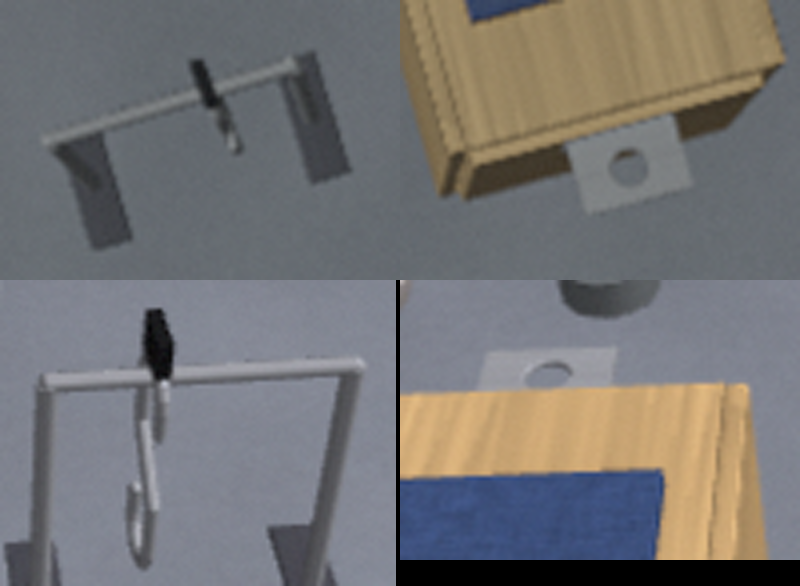

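Create h.py:
```python
import numpy as np,cv2
from bench import r
from scipy.spatial.transform import Rotation as Ro
def cast(c,px,z):
    K,R,t=(np.array(c[k]) for k in("camera_matrix","R","t"))
    px=np.atleast_2d(np.array(px,float)); d=np.c_[px,np.ones(len(px))]@np.linalg.inv(K).T@R
    o=-R.T@t; return o+d*((z-o[2])/d[:,2])[:,None]
def proj(c,X):
    K,R,t=(np.array(c[k]) for k in("camera_matrix","R","t"))
    p=(np.atleast_2d(X)@R.T+t)@K.T; return p[:,:2]/p[:,2:]
def tri(c1,p1,c2,p2):
    a,b=[cast(c,p,0)[0] for c,p in((c1,p1),(c2,p2))]
    o=[-np.array(c["R"]).T@np.array(c["t"]) for c in(c1,c2)]
    u=(a-o[0])/np.linalg.norm(a-o[0]); v=(b-o[1])/np.linalg.norm(b-o[1])
    s=np.linalg.lstsq(np.c_[u,-v],o[1]-o[0],rcond=None)[0]
    x,y=o[0]+s[0]*u,o[1]+s[1]*v; return (x+y)/2,np.linalg.norm(x-y)
def totool(v):  # world vector -> tool axes
    return Ro.from_rotvec(r.get_obs()["orientation"]).inv().apply(v)
```

Run:
```python
from h import *
c=r.camera_info("top"); s=r.camera_info("scene")
im=cv2.imread("pics/top0.png"); g=im.max(2)
# plate: light grey region near hole
hsv=cv2.cvtColor(im,cv2.COLOR_BGR2HSV)
m=np.zeros_like(g); sub=(slice(155,195),slice(370,425))
m[sub]=((hsv[...,1]<35)&(hsv[...,2]>135))[sub]*255
cs,h=cv2.findContours(m,cv2.RETR_CCOMP,cv2.CHAIN_APPROX_NONE)
for k,q in enumerate(cs):
    if cv2.contourArea(q)>25: print(h[0][k][3],cv2.contourArea(q),cv2.minAreaRect(q),cv2.minEnclosingCircle(q)[0])
print("hole",cast(c,(397.25,176.75),.165))
print("bar",cast(c,[(216.75,170),(278.25,151.75)],.18), cast(s,[(353,290),(438,286)],.18))
k=np.zeros_like(g);sub=(slice(145,170),slice(245,270)); k[sub]=(g<50)[sub]*255
q=max(cv2.findContours(k,0,1)[0],key=cv2.contourArea); print(cv2.minAreaRect(q),q.reshape(-1,2).tolist())
i=cv2.imread("pics/scene0.png").max(2);k=np.zeros_like(i);sub=(slice(262,300),slice(370,400)); k[sub]=(i<50)[sub]*255
q2=max(cv2.findContours(k,0,1)[0],key=cv2.contourArea);print(cv2.minAreaRect(q2),cv2.boundingRect(q2))
M=cv2.moments(q);N=cv2.moments(q2)
print("grip",tri(c,(M['m10']/M['m00'],M['m01']/M['m00']),s,(N['m10']/N['m00'],N['m01']/N['m00'])))
print("Rot tool\n",Ro.from_rotvec(r.get_obs()["orientation"]).as_matrix().round(3))
```

```text
hole [[ 0.60547156 -0.20842375  0.165     ]]
bar [[0.63242916 0.24742889 0.18      ]
 [0.6747932  0.09134574 0.18      ]] [[0.67861711 0.09424222 0.18      ]
 [0.63828696 0.2478704  0.18      ]]
((255.71554565429688, 155.8362274169922), (12.080193519592285, 2.7574355602264404), 66.80140686035156) [[254, 150], [253, 151], [253, 152], [254, 153], [254, 154], [255, 155], [255, 156], [255, 157], [256, 158], [256, 159], [256, 160], [257, 161], [258, 161], [259, 161], [259, 160], [258, 159], [257, 158], [257, 157], [257, 156], [256, 155], [256, 154], [256, 153], [255, 152], [255, 151]]
((383.5, 279.5), (19.0, 7.0), 90.0) (380, 270, 8, 20)
grip (array([0.66175168, 0.1468917 , 0.19935839]), np.float64(0.0016020956887341726))
Rot tool
 [[-0.947  0.321 -0.   ]
 [ 0.321  0.947 -0.002]
 [-0.    -0.002 -1.   ]]
```

Run:
```python
from h import *
o=r.get_obs();c=r.camera_info("wrist");T=Ro.from_rotvec(o["orientation"])
C=-np.array(c["R"]).T@np.array(c["t"])
print("cam in tool",T.inv().apply(C-o["tcp_pos"]),"axis",T.inv().apply(np.array(c["R"])[2]),c["camera_matrix"][0])
print("to above grip",totool(np.array([.655,.147,.36])-o["tcp_pos"]))
c=r.camera_info("top");im=cv2.imread("pics/top0.png")
print(im[176,385],im[170,400],im[177,397],im[190,397],im[168,384])
```

```text
cam in tool [ 0.06867055 -0.00012556 -0.06996257] axis [-0.27152342 -0.00114002  0.96243116] [352.34703741   0.         322.48649058]
to above grip [-0.57316126 -0.32522681 -0.05638716]
[132 130 126] [130 129 125] [111 107 101] [112 108 102] [ 91 126 147]
```

hand_motion --moves '[{"x": -0.042,"y": -0.024,"z": -0.004},{"x": -0.084,"y": -0.048,"z": -0.008},{"x": -0.126,"y": -0.072,"z": -0.012},{"x": -0.168,"y": -0.096,"z": -0.016},{"x": -0.21,"y": -0.12,"z": -0.02}]' --aperture 0.05 --force 40

```text
clock: 0.6
tcp_pos: [0.378, 0.4564, 0.3237]
orientation: [-0.511, -3.1, 0.001]
contact_force: [1.2, -0.2, 0.4]
grip_width: 0.0501
gripper_force: 0.0
```

hand_motion --moves '[{"x": -0.042,"y": -0.024,"z": -0.004},{"x": -0.084,"y": -0.048,"z": -0.008},{"x": -0.126,"y": -0.072,"z": -0.012},{"x": -0.168,"y": -0.096,"z": -0.016},{"x": -0.21,"y": -0.12,"z": -0.02}]'

```text
clock: 1.1
tcp_pos: [0.5382, 0.2754, 0.3438]
orientation: [-0.511, -3.099, 0.0]
contact_force: [0.8, 1.0, 1.2]
grip_width: 0.0497
gripper_force: 0.0
```

hand_motion --moves '[{"x": -0.04,"y": -0.022,"z": -0.004,"rz": -0.13},{"x": -0.08,"y": -0.044,"z": -0.008,"rz": -0.26},{"x": -0.12,"y": -0.066,"z": -0.012,"rz": -0.39},{"x": -0.15,"y": -0.085,"z": -0.016,"rz": -0.52},{"x": -0.153,"y": -0.085,"z": -0.016,"rz": -0.59}]'

```text
clock: 1.6
tcp_pos: [0.6578, 0.1405, 0.3599]
orientation: [-0.405, 3.114, -0.006]
contact_force: [0.0, -0.1, 0.4]
grip_width: 0.0498
gripper_force: 0.0
```

Run:
```python
from h import *
o=r.get_obs();c=r.camera_info("wrist")
p,d=r.grab_frame("wrist");cv2.imwrite("pics/w1.png",p);np.save("pics/w1.npy",d);np.savez("pics/w1c.npz",**c)
print(o["tcp_pos"],Ro.from_rotvec(o["orientation"]).as_matrix().round(3),o["joints"].round(2),proj(c,[[.662,.147,.215],[.6324,.2474,.18],[.6748,.0913,.18]]))
```

```text
[0.65783449 0.1404994  0.35985378] [[-0.967 -0.256  0.001]
 [-0.256  0.967 -0.004]
 [-0.001 -0.004 -1.   ]] [-0.41  0.43  0.15  1.5  -0.06  1.21  1.58] [[332.03536608 258.41113672]
 [473.2491321  239.24527162]
 [253.72243602 240.3241475 ]]
```

View pics/w1.png

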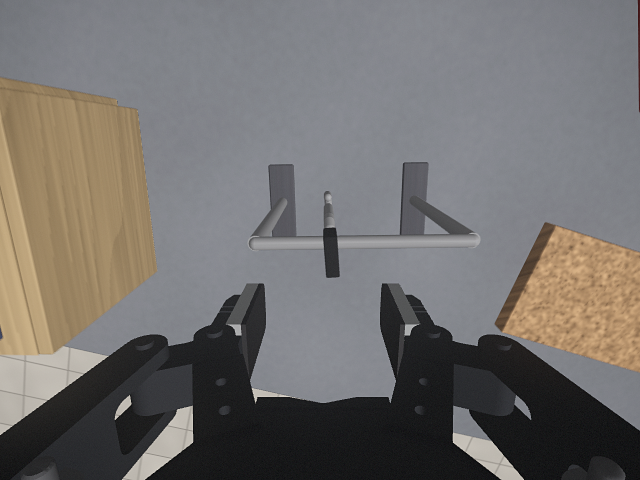

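Run:
```python
import cv2
p=cv2.imread("pics/w1.png");q=cv2.convertScaleAbs(p[170:290,290:380],alpha=1.8,beta=20)
cv2.imwrite("pics/w1crop.png",cv2.resize(q,None,fx=5,fy=5,interpolation=cv2.INTER_CUBIC))
```

```text
(no output)
```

View pics/w1crop.png

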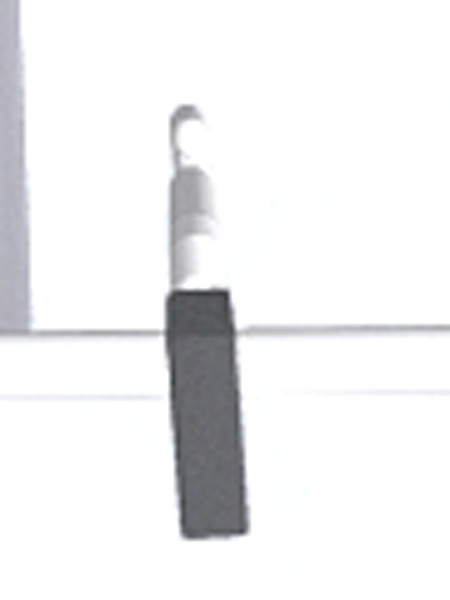

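Run:
```python
from h import *
c=np.load("pics/w1c.npz"); 
g=cast(c,[(330,236.4),(333,276.6)],.215);v=g[1]-g[0];print(g,np.linalg.norm(v),np.degrees(np.arctan2(v[1],v[0])))
G=g.mean(0);b=cast(c,[(253,243),(476,240)],.18);b_=b[0]-b[1];print("grip",G,"bar",b,np.degrees(np.arctan2(b_[0],-b_[1])))
t=r.camera_info("top");s=r.camera_info("scene")
f=cast(t,[(387,188.25),(413,181.5)],.165);w=f[1]-f[0];print("plate front",f,np.linalg.norm(w),np.degrees(np.arctan2(w[0],-w[1])))
e=cast(t,[(340+69/4,135+157/4),(340+362/4,135+75/4)],.185);w=e[1]-e[0];print("unit edge",np.degrees(np.arctan2(w[0],-w[1])))
print("hole tri",tri(t,(397.25,176.75),s,(180+147/4,230+(375-280)/4)))
print("grip tcp shift",totool(np.array([G[0],G[1],.275])-r.get_obs()["tcp_pos"]))
```

```text
[[0.64813551 0.14188705 0.215     ]
 [0.67395751 0.15091224 0.215     ]] 0.027353790861569506 19.26532452031878
grip [0.66104651 0.14639965 0.215     ] bar [[0.67696034 0.09120472 0.18      ]
 [0.63242192 0.24956593 0.18      ]] 15.708416266780127
plate front [[ 0.57675146 -0.18144614  0.165     ]
 [ 0.59224069 -0.24790999  0.165     ]] 0.06824484840391243 13.118490215913733
unit edge 14.229568780111563
hole tri (array([ 0.60564084, -0.20784975,  0.16150747]), np.float64(0.0021216209137922574))
grip tcp shift [-0.00490231  0.00205341  0.08445936]
```

hand_motion --moves '[{"x": -0.003,"y": 0.001,"z": 0.03,"rz": -0.04},{"x": -0.005,"y": 0.002,"z": 0.06,"rz": -0.075},{"x": -0.005,"y": 0.002,"z": 0.08,"rz": -0.075},{"x": -0.005,"y": 0.002,"z": 0.094,"rz": -0.075},{"x": -0.005,"y": 0.002,"z": 0.094,"rz": -0.075}]'

```text
clock: 2.15
tcp_pos: [0.6579, 0.1513, 0.2635]
orientation: [0.528, -3.092, 0.0]
contact_force: [-0.4, 0.3, 0.4]
grip_width: 0.0502
gripper_force: 0.0
```

hand_motion --moves '[{},{},{},{},{}]' --aperture 0 --force 60

```text
clock: 2.65
tcp_pos: [0.6602, 0.1507, 0.2674]
orientation: [-0.528, 3.094, 0.0]
contact_force: [0.6, -0.6, 5.8]
grip_width: 0.0079
gripper_force: 61.6
```

hand_motion --moves '[{},{},{},{}]'

```text
clock: 3.05
tcp_pos: [0.6602, 0.1507, 0.2674]
orientation: [-0.528, 3.094, 0.0]
contact_force: [0.5, -0.9, 6.4]
grip_width: 0.0078
gripper_force: 61.6
```

Run:
```python
from h import *
p,d=r.grab_frame("wrist");cv2.imwrite("pics/w2.png",p)
print(Ro.from_rotvec(r.get_obs()["orientation"]).as_matrix().round(3))
```

```text
[[-0.943 -0.331  0.003]
 [-0.331  0.943  0.001]
 [-0.003 -0.    -1.   ]]
```

View pics/w2.png

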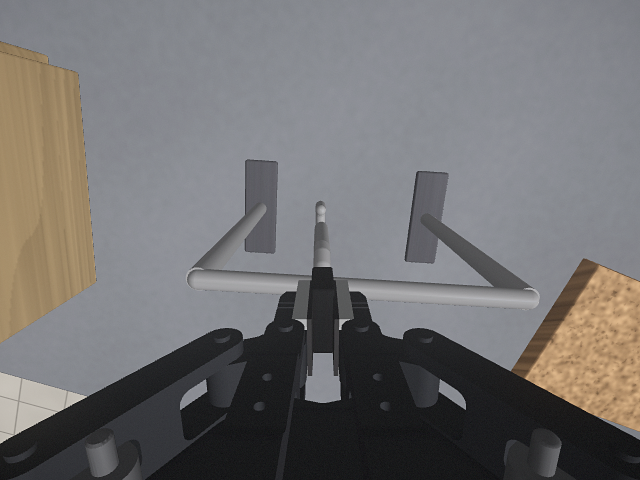

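hand_motion --moves '[{"z": -0.01},{"z": -0.025},{"z": -0.044},{"z": -0.044},{"x": 0.01,"z": -0.044}]'

```text
clock: 3.6
tcp_pos: [0.6502, 0.1479, 0.3102]
orientation: [-0.529, 3.095, 0.001]
contact_force: [-0.1, -0.4, -1.2]
grip_width: 0.0077
gripper_force: 60.7
```

hand_motion --moves '[{"x": 0.015},{"x": 0.03,"z": -0.005},{"x": 0.055,"z": -0.02},{"x": 0.075,"z": -0.025,"rz": 0.05},{"x": 0.075,"z": -0.025,"rz": 0.09}]'

```text
clock: 4.1
tcp_pos: [0.5763, 0.1211, 0.3349]
orientation: [0.384, -3.116, 0.0]
contact_force: [0.1, 0.6, -1.1]
grip_width: 0.0077
gripper_force: 60.8
```

Run:
```python
from h import *
o=r.get_obs()
for n in["scene","top"]:
    p,d=r.grab_frame(n);cv2.imwrite(f"pics/{n}3.png",p)
c=r.camera_info("scene");T=Ro.from_rotvec(o["orientation"])
P=[o["tcp_pos"]+T.apply(v) for v in([0,0,.0634],[0,0,.2284],[-.017,0,.1164])]
q=proj(c,P);print(P,q,T.as_matrix().round(3))
i=cv2.imread("pics/scene3.png");x,y=q[0].astype(int)
k=cv2.resize(i[y-40:y+110,x-80:x+80],None,fx=4,fy=4,interpolation=cv2.INTER_CUBIC)
for a,b in q: cv2.drawMarker(k,(int((a-x+80)*4),int((b-y+40)*4)),(0,0,255),1,14)
cv2.imwrite("pics/s3c.png",k)
```

```text
[array([0.57619762, 0.12104129, 0.27146836]), array([0.57586903, 0.1209777 , 0.1064687 ]), array([0.59258283, 0.12515046, 0.21843404])] [[376.34416394 219.77171802]
 [371.51763989 283.34558155]
 [375.88797653 247.17488378]] [[-0.97  -0.243 -0.002]
 [-0.243  0.97  -0.   ]
 [ 0.002  0.    -1.   ]]
```

View pics/s3c.png

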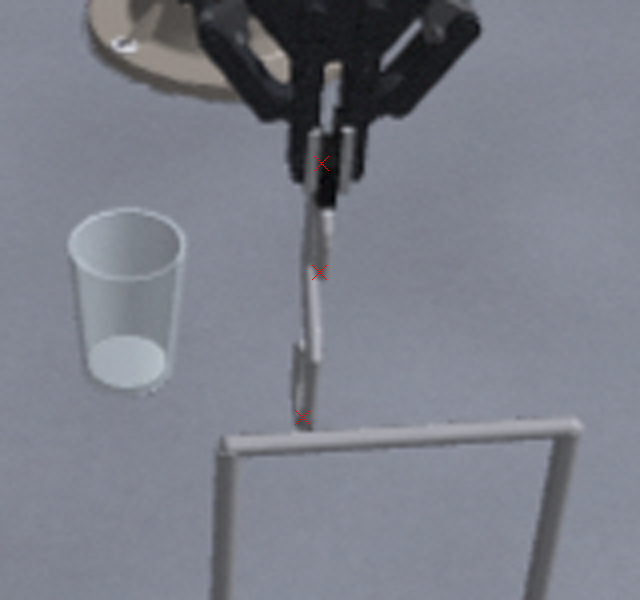

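hand_motion --moves '[{"x": 0.017,"y": -0.04},{"x": 0.034,"y": -0.08},{"x": 0.051,"y": -0.12},{"x": 0.068,"y": -0.16},{"x": 0.085,"y": -0.2}]'

```text
clock: 4.7
tcp_pos: [0.5449, -0.0936, 0.334]
orientation: [0.391, -3.116, -0.0]
contact_force: [0.2, -0.1, -2.4]
grip_width: 0.0073
gripper_force: 60.7
```

hand_motion --moves '[{"x": 0.017,"y": -0.04},{"x": 0.034,"y": -0.08},{"x": 0.053,"y": -0.126},{"x": 0.053,"y": -0.126}]'

```text
clock: 5.1
tcp_pos: [0.5222, -0.2355, 0.3344]
orientation: [0.373, -3.117, 0.006]
contact_force: [-0.8, -0.1, -1.6]
grip_width: 0.0074
gripper_force: 60.8
```

Run:
```python
from h import *
o=r.get_obs();c=r.camera_info("wrist")
p,d=r.grab_frame("wrist");cv2.imwrite("pics/w4.png",p);np.savez("pics/w4c.npz",**c)
t,_=r.grab_frame("top");cv2.imwrite("pics/top4.png",t)
print(o["tcp_pos"],Ro.from_rotvec(o["orientation"]).as_matrix().round(3),proj(c,[[.6055,-.208,.165],[.5768,-.1814,.165],[.5922,-.2479,.165]]))
```

```text
[ 0.5222325  -0.23549767  0.33436904] [[-0.972 -0.236 -0.002]
 [-0.236  0.972 -0.004]
 [ 0.003 -0.004 -1.   ]] [[333.00637921 348.7601224 ]
 [376.34494834 323.75558171]
 [286.14598107 322.71932356]]
```

View pics/w4.png

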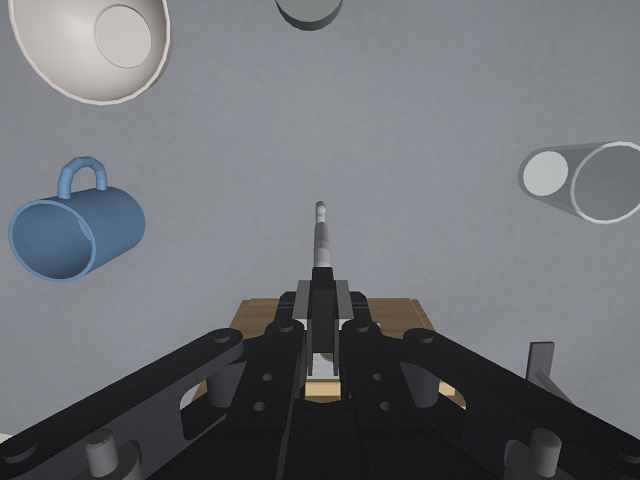

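hand_motion --moves '[{"y": 0.003,"z": 0.02},{"y": 0.006,"z": 0.039},{"y": 0.006,"z": 0.039},{"y": 0.006,"z": 0.039}]'

```text
clock: 5.6
tcp_pos: [0.5243, -0.2202, 0.2957]
orientation: [0.393, -3.116, -0.001]
contact_force: [-0.5, 0.0, -1.8]
grip_width: 0.0074
gripper_force: 60.7
```

Run:
```python
from h import *
o=r.get_obs();T=Ro.from_rotvec(o["orientation"])
print(T.as_matrix().round(3),totool(np.array([.5892,-.2129,.295])-o["tcp_pos"]))
t=cv2.cvtColor(cv2.imread("pics/top0.png"),cv2.COLOR_BGR2GRAY).astype(float)
a=t[170:184,390:405];w=np.clip(126-a,0,20);yy,xx=np.mgrid[170:184,390:405]
m=(xx-397.2)**2+(yy-176.7)**2<6.0**2;w=w*m
print(cast(r.camera_info("top"),((w*xx).sum()/w.sum(),(w*yy).sum()/w.sum()),.165),w.sum()/20, a.astype(int)[::2])
```

```text
[[-0.969 -0.248 -0.001]
 [-0.248  0.969  0.001]
 [ 0.001  0.001 -1.   ]] [-0.0646593  -0.00906248  0.00067842]
[[ 0.60666829 -0.2072421   0.165     ]] 80.0 [[131 130 128 130 131 128 128 127 129 126 128 128 127 128 128]
 [129 127 128 125 116 102  94  89  93 110 119 127 128 125 125]
 [129 129 125 100  78  80  89  93  99 104 102 118 124 125 125]
 [129 127 107 104 106 107 105 105 104 104 103 104 124 129 128]
 [125 128 115 105 105 108 107 106 106 106 103 104 123 129 128]
 [128 127 128 121 112 105 104 105 105 105 111 125 128 128 128]
 [127 129 129 128 130 129 127 124 125 127 131 126 127 128 129]]
```

hand_motion --moves '[{"y": -0.0085},{"x": -0.02,"y": -0.0085},{"x": -0.04,"y": -0.0085},{"x": -0.055,"y": -0.0085},{"x": -0.065,"y": -0.0085}]'

```text
clock: 6.1
tcp_pos: [0.5906, -0.2136, 0.2965]
orientation: [-0.39, 3.116, -0.001]
contact_force: [0.4, -0.2, -1.9]
grip_width: 0.0076
gripper_force: 60.8
```

hand_motion --moves '[{},{}]'

```text
clock: 6.3
tcp_pos: [0.5886, -0.2142, 0.2958]
orientation: [0.388, -3.117, 0.0]
contact_force: [0.1, -0.4, -1.0]
grip_width: 0.0073
gripper_force: 60.7
```

Run:
```python
from h import *
o=r.get_obs();T=Ro.from_rotvec(o["orientation"])
print(totool(np.array([.5897,-.2122,.295])-o["tcp_pos"]))
for n in["scene","top","wrist"]:
    p,d=r.grab_frame(n);cv2.imwrite(f"pics/{n}5.png",p)
    c=r.camera_info(n)
    P=[o["tcp_pos"]+T.apply([-.017,0,.1164]),[.6062,-.208,.165]]
    print(n,proj(c,P))
s=cv2.imread("pics/scene5.png");w=cv2.imread("pics/wrist5.png")
A=cv2.resize(s[180:280,160:260],(400,400),interpolation=2);B=cv2.resize(w[260:400,250:390],(400,400),interpolation=2)
cv2.imwrite("pics/c5.png",np.hstack([A,cv2.convertScaleAbs(B,alpha=1.5,beta=10)]))
```

```text
[-0.00153728  0.00167368  0.00084332]
scene [[214.05712172 246.83972991]
 [215.8197243  252.62345811]]
top [[398.57345506 175.96430467]
 [397.07310649 176.47031791]]
wrist [[323.32454217 293.81177893]
 [326.06551036 286.33362196]]
```

View pics/c5.png

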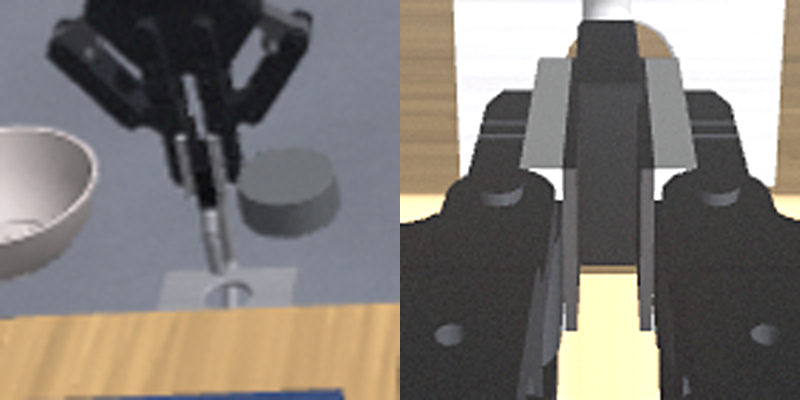

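hand_motion --moves '[{"x": -0.002,"y": 0.0025},{"x": -0.002,"y": 0.0025},{"x": -0.002,"y": 0.0025,"z": 0.008},{"x": -0.002,"y": 0.0025,"z": 0.015},{"x": -0.002,"y": 0.0025,"z": 0.018}]'

```text
clock: 6.95
tcp_pos: [0.5898, -0.2107, 0.2764]
orientation: [0.388, -3.116, -0.001]
contact_force: [0.1, 0.5, -1.4]
grip_width: 0.0074
gripper_force: 60.7
```

hand_motion --moves '[{},{"z": 0.008},{"z": 0.016},{"z": 0.022},{"z": 0.022}]'

```text
clock: 7.45
tcp_pos: [0.5898, -0.2106, 0.2545]
orientation: [0.389, -3.115, -0.001]
contact_force: [0.3, 0.3, -1.9]
grip_width: 0.0079
gripper_force: 60.7
```

Run:
```python
from h import *
t=r.camera_info("top");u=np.array([.970,.242,0]);h=np.array([.6067,-.2075,.165])
# intensity profile along unit x through the plate's flank (30 mm.. beside) at z .185
im=cv2.imread("pics/top0.png")
for off in(-.055,.055):
    pts=np.array([h+u*s+np.array([-.242,.97,0])*off for s in np.arange(0,.075,.003)]);pts[:,2]=.185
    q=proj(t,pts).astype(np.float32)
    v=cv2.remap(im,q[None,:,0],q[None,:,1],1)[0]; print([(round(1000*s),*x.tolist()) for s,x in zip(np.arange(0,.075,.003),v)])
```

```text
[(0, 110, 105, 99), (3, 97, 95, 92), (6, 58, 67, 73), (9, 41, 55, 64), (12, 42, 56, 64), (15, 42, 56, 65), (18, 41, 54, 63), (21, 42, 56, 65), (24, 75, 103, 120), (27, 103, 138, 158), (30, 103, 140, 159), (33, 89, 122, 140), (36, 88, 120, 138), (39, 101, 137, 157), (42, 102, 140, 160), (45, 102, 140, 158), (48, 101, 137, 156), (51, 100, 136, 155), (54, 100, 136, 155), (57, 101, 137, 156), (60, 101, 137, 156), (63, 100, 137, 156), (66, 99, 136, 155), (69, 100, 136, 155), (72, 98, 133, 153)]
[(0, 118, 113, 107), (3, 105, 101, 98), (6, 63, 71, 75), (9, 42, 55, 64), (12, 44, 56, 66), (15, 44, 57, 64), (18, 44, 57, 65), (21, 44, 58, 66), (24, 64, 89, 103), (27, 97, 133, 154), (30, 104, 140, 161), (33, 86, 117, 134), (36, 85, 116, 133), (39, 95, 130, 149), (42, 96, 131, 150), (45, 96, 131, 150), (48, 95, 130, 148), (51, 96, 131, 149), (54, 94, 129, 148), (57, 95, 130, 149), (60, 94, 129, 148), (63, 95, 129, 148), (66, 96, 130, 149), (69, 95, 130, 148), (72, 96, 130, 148)]
```

hand_motion --moves '[{"x": 0.01},{"x": 0.02},{"x": 0.03},{"x": 0.04},{"x": 0.05}]'

```text
clock: 7.95
tcp_pos: [0.5411, -0.2234, 0.2563]
orientation: [-0.388, 3.117, 0.0]
contact_force: [1.4, 0.7, -0.1]
grip_width: 0.0074
gripper_force: 60.8
```

hand_motion --moves '[{"x": 0.01},{"x": 0.02},{"x": 0.03},{"x": 0.04},{"x": 0.05}]'

```text
clock: 8.45
tcp_pos: [0.4927, -0.2357, 0.256]
orientation: [-0.389, 3.117, -0.0]
contact_force: [2.0, 1.6, 0.2]
grip_width: 0.0076
gripper_force: 60.9
```

hand_motion --moves '[{},{}]'

```text
clock: 8.65
tcp_pos: [0.4927, -0.2359, 0.2557]
orientation: [0.387, -3.116, -0.0]
contact_force: [0.3, -0.1, -1.1]
grip_width: 0.0071
gripper_force: 60.7
```

Run:
```python
from h import *
o=r.get_obs();c=r.camera_info("wrist");print(o["contact_force"],o["moment"])
p,d=r.grab_frame("wrist");cv2.imwrite("pics/w6.png",p)
s,d=r.grab_frame("scene");cv2.imwrite("pics/s6.png",s)
t,_=r.grab_frame("top")
cv2.imwrite("pics/c6.png",np.hstack([cv2.resize(s[180:320,130:270],(400,400),interpolation=2),cv2.resize(p[200:420,210:430],(400,400),interpolation=2)]))
```

```text
[ 0.30751345 -0.08136995 -1.14243094] [ 0.02463714  0.0254805  -0.02636053]
```

View pics/c6.png

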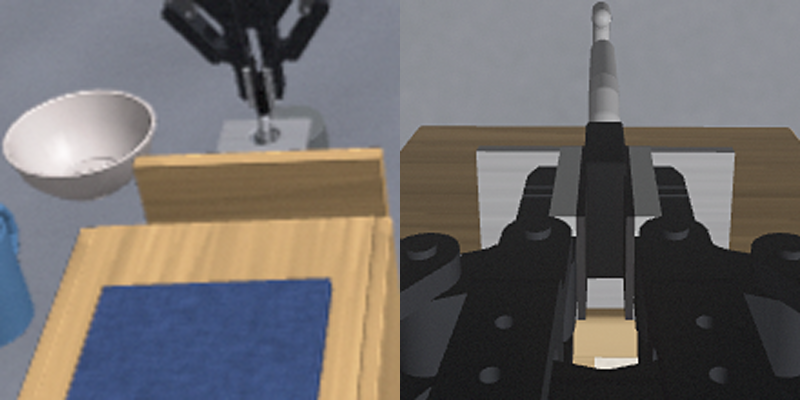

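hand_motion --moves '[{"x": -0.004},{"x": -0.008},{"x": -0.008,"z": 0.002},{"x": -0.008,"z": 0.004},{"x": -0.008,"z": 0.004}]'

```text
clock: 9.3
tcp_pos: [0.5009, -0.2334, 0.2514]
orientation: [0.389, -3.116, -0.001]
contact_force: [0.4, 0.9, -1.7]
grip_width: 0.0075
gripper_force: 60.7
```

hand_motion --moves '[{"z": 0.001},{"z": 0.002},{"z": 0.002}]'

```text
clock: 9.6
tcp_pos: [0.5012, -0.2336, 0.2502]
orientation: [-0.388, 3.117, -0.0]
contact_force: [-1.5, -0.0, 1.9]
grip_width: 0.0076
gripper_force: 61.4
```

hand_motion --moves '[{},{},{}]' --force 20

```text
clock: 9.9
tcp_pos: [0.5012, -0.2336, 0.2501]
orientation: [-0.389, 3.117, -0.0]
contact_force: [-1.3, 0.1, 3.7]
grip_width: 0.0079
gripper_force: 61.4
```

hand_motion --moves '[{},{},{},{},{}]' --aperture 0.03

```text
clock: 10.4
tcp_pos: [0.5012, -0.2334, 0.2498]
orientation: [0.389, -3.117, -0.0]
contact_force: [0.9, -0.1, 0.5]
grip_width: 0.0302
gripper_force: 0.0
```

Run:
```python
from h import *
c=r.camera_info("wrist");p,d=r.grab_frame("wrist")
g=p.max(2);print(proj(c,[[.5014,-.2337,.197],[.515,-.23,.197],[.488,-.237,.197]]));
for y in(240,260,280,300): print(y,g[y,290:350:3].tolist())
```

```text
[[322.52300188 322.64476334]
 [323.14149763 354.32013366]
 [322.76598053 289.86512171]]
240 [146, 145, 146, 148, 147, 149, 149, 150, 86, 90, 112, 131, 129, 138, 148, 148, 147, 150, 147, 149]
260 [146, 145, 144, 146, 146, 146, 147, 149, 35, 41, 40, 37, 39, 40, 40, 146, 145, 147, 149, 149]
280 [161, 161, 160, 162, 160, 160, 162, 163, 30, 38, 42, 41, 44, 41, 45, 40, 165, 163, 164, 163]
300 [166, 163, 164, 169, 91, 93, 95, 93, 32, 49, 48, 47, 49, 47, 51, 46, 92, 91, 108, 166]
```

hand_motion --moves '[{"z": -0.008},{"z": -0.02},{"z": -0.04},{"z": -0.075},{"z": -0.12}]'

```text
clock: 10.95
tcp_pos: [0.5004, -0.2332, 0.3709]
orientation: [0.388, -3.115, -0.001]
contact_force: [1.9, -0.8, -0.8]
grip_width: 0.0297
gripper_force: 0.0
```

hand_motion --moves '[{"y": -0.04,"z": -0.03},{"y": -0.085,"z": -0.05},{"y": -0.13,"z": -0.05},{"y": -0.17,"z": -0.05},{"y": -0.17,"z": -0.05}]'

```text
clock: 11.45
tcp_pos: [0.5417, -0.4038, 0.4204]
orientation: [0.379, -3.117, 0.006]
contact_force: [-0.5, 0.3, -0.2]
grip_width: 0.0299
gripper_force: 0.0
```

Run:
```python
from h import *
for n in("top","scene"):
    c=r.camera_info(n);p,d=r.grab_frame(n);cv2.imwrite(f"pics/{n}7.png",p);g=p.max(2)
    G=np.array([.5014,-.2337,.195]);x,y=proj(c,G)[0].astype(int)
    k=np.zeros_like(g);k[y-18:y+18,x-15:x+15]=(g<60)[y-18:y+18,x-15:x+15]*255
    q=max(cv2.findContours(k,0,1)[0],key=cv2.contourArea);M=cv2.moments(q)
    z=(M['m10']/M['m00'],M['m01']/M['m00']);print(n,(x,y),z,cv2.minAreaRect(q))
    if n=="top":c0,z0=c,z
print("grip",tri(c0,z0,c,z))
# drawer front face top edge along unit x beside plate, at z .18 (top view)
t=cv2.imread("pics/top7.png");u=np.array([.970,.242,0]);h=np.array([.6067,-.2075,.180])
for off in(-.055,.055):
    S=np.arange(-.1,.06,.003);q=proj(c0,np.array([h+u*s+np.array([-.242,.97,0])*off for s in S])).astype(np.float32)
    v=cv2.remap(t,q[None,:,0],q[None,:,1],1)[0].max(1);print([(round(1000*s),int(x)) for s,x in zip(S,v)])
o=r.get_obs();print(o["tcp_pos"])
```

```text
top (np.int64(410), np.int64(216)) (410.04411764705884, 217.09803921568627) ((409.9622802734375, 217.36790466308594), (11.400925636291504, 4.39553689956665), 74.05460357666016)
scene (np.int64(220), np.int64(212)) (221.96296296296293, 216.2888888888889) ((222.0, 216.0), (14.0, 4.0), 90.0)
grip (array([ 0.49980069, -0.23394178,  0.18226677]), np.float64(0.0016528613365598245))
[(-100, 114), (-97, 115), (-94, 115), (-91, 116), (-88, 116), (-85, 116), (-82, 106), (-79, 75), (-76, 63), (-73, 62), (-70, 89), (-67, 151), (-64, 163), (-61, 162), (-58, 161), (-55, 144), (-52, 133), (-49, 131), (-46, 133), (-43, 133), (-40, 132), (-37, 133), (-34, 134), (-31, 132), (-28, 134), (-25, 134), (-22, 134), (-19, 135), (-16, 135), (-13, 132), (-10, 132), (-7, 134), (-4, 133), (-1, 134), (2, 134
[... 167 characters left out ...]
50, 155), (53, 155), (56, 156), (59, 156)]
[(-100, 115), (-97, 114), (-94, 114), (-91, 115), (-88, 114), (-85, 116), (-82, 104), (-79, 76), (-76, 65), (-73, 64), (-70, 87), (-67, 147), (-64, 161), (-61, 160), (-58, 161), (-55, 148), (-52, 137), (-49, 169), (-46, 178), (-43, 177), (-40, 174), (-37, 175), (-34, 174), (-31, 174), (-28, 175), (-25, 174), (-22, 175), (-19, 175), (-16, 174), (-13, 177), (-10, 174), (-7, 177), (-4, 177), (-1, 176), (2, 177), (5, 176), (8, 176), (11, 176), (14, 178), (17, 177), (20, 176), (23, 178), (26, 179), (29, 178), (32, 177), (35, 140), (38, 141), (41, 152), (44, 151), (47, 151), (50, 152), (53, 152), (56, 151), (59, 150)]
[ 0.54265744 -0.3990451   0.42035214]
```

hand_motion --moves '[{},{},{}]'

```text
clock: 11.85
tcp_pos: [0.5432, -0.3971, 0.4204]
orientation: [-0.391, 3.116, 0.0]
contact_force: [-0.4, -0.3, 0.0]
grip_width: 0.03
gripper_force: 0.0
```

```bash
python3 -c "
from bench import r
print(r.hand_in())"
```

```text
the job is handed in; nothing more can be done
None
```

I handed the job in at about 12 s of robot time: by the camera images the drawer stands roughly 94–106 mm open, the released S-hook hangs in the plate's hole with its grip at the expected height and position, and the arm is clear; `hand_in` returned no verdict.

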